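# Tip the screw caps into the parts washer

## Task

Load the five orange caps into the parts washer: lift the tray off the cover by its yellow cross bar and set it down on the middle of the blue mat with the caps still in it, flip the red cam lever over towards the robot to free the cover, and slide the cover fully open under the console. Then take the tray by its black end grip, tip all the caps off its open end into the tank, and put the empty tray back flat on the middle of the blue mat; leave the lever free, the cover open, and everything else on the bench where it is.

Things in the scene. Friction and masses are not known exactly. Their poses are not given: they have to be found in the camera images.
- washer: grey and white parts washer, fixed. Origin: on the bench under its tank's centre; x away from the robot, y to the console. Tank block 170 x 170 mm, 70 mm high; open tank 146 (x) x 130 (y) mm centred on the origin, floor 11 mm up. White console from y = 85 to 285 mm, x within 90 mm, 122 mm high (167 mm from y = 185 on).
- tank (a point): centre of the tank's floor, 11 mm above the bench; axes as the washer's
- cover (a joint): slide of the washer's aluminium cover (168 x 158 mm plate, 6 mm thick, top at height 76 mm), m: 0 = shut over the tank, 0.125 = fully open; it slides along the washer's +y into the slot under the console; friction about 1 N
- cover_knob (a point): top centre, 110 mm above the bench, of the black block handle on the cover: 30 mm along washer x, 18 mm along washer y, 34 mm high
- lever (a joint): red cam lever at the front (robot side) of the washer, rad: near 0 = locked, leaning 25 degrees to the washer's +x from vertical; about 1.57 = free, laid over towards the washer's -x (the robot). It turns about an axis along washer y and stays where left. Locked, its steel dog blocks the cover's lug; the cover is freed beyond about 1.1
- lever_tip (a point): centre of the lever's red cross knob (a 20 mm thick cylinder, 26 mm long along washer y), 68 mm from the hinge
- lever_hinge (a point): the lever's hinge point, 56 mm above the bench
- mat: thin blue square mat fixed on the bench, 210 x 210 x 3 mm; origin at the centre of its underside
- tray: loose steel scoop tray, 0.16 kg, 150 mm long (x), 90 mm wide (y), floor 4 mm, walls 26 mm high, 4 mm thick on both sides and the -x end, open at the +x end (spout). Origin: centre of its underside, z up. Starts parked across the shut cover, grip towards the robot
- tray_bar (a point): centre of the tray's yellow cross bar, 14 x 14 mm in section, 90 mm long along tray y, bridging the tray 67 mm above its underside at x = -12 mm
- tray_grip (a point): centre of the tray's black end grip behind the closed end: an upright block 44 mm along tray x, 14 mm along tray y, spanning heights 12 to 50 mm above the tray's underside; this point lies at x = -97 mm, 34 mm up
- tray_spout (a point): middle of the spout's edge, on the tray's floor at x = +75 mm
- cap1: orange cylindrical screw cap, 26 mm across, 16 mm high, 12 g, origin at the centre of its underside; starts in the tray
- cap2: orange cylindrical screw cap, 26 mm across, 16 mm high, 12 g, origin at the centre of its underside; starts in the tray
- cap3: orange cylindrical screw cap, 26 mm across, 16 mm high, 12 g, origin at the centre of its underside; starts in the tray
- cap4: orange cylindrical screw cap, 26 mm across, 16 mm high, 12 g, origin at the centre of its underside; starts in the tray
- cap5: orange cylindrical screw cap, 26 mm across, 16 mm high, 12 g, origin at the centre of its underside; starts in the tray
- spray_can: blue and yellow can, 60 mm across, 170 mm high, loose; leave it alone
- red_cap: red conical lid on the bench, 38 mm across, 34 mm high, loose; not one of the orange caps; leave it alone
- jar: amber jar, 60 mm across, 85 mm high, loose; leave it alone
- well_plate: white well plate, 85 x 127 x 15 mm, loose; leave it alone
- tip_box: box with green lid, 82 x 112 x 57 mm, loose; leave it alone
- marker: black marker pen, 14 mm thick, 110 mm long along its x, loose, origin at its underside; leave it alone
- beaker: glass beaker, 68 mm across, 80 mm high, loose; leave it alone
There are look-alikes about, which are no part of the job. Leave any grey look-alike of the cap5 alone. Leave any pink look-alike of the cap3 alone.

How it is judged (in metres and radians):
On the way, in this order (a step that is already met when the one before it is completed fails the run):
1. the tray is lifted clear of the cover by its yellow cross bar (height (world z) of tray above 0.09 m and distance between the grasp point and tray_bar below 0.045 m), for 0.1 s.
2. the tray stands level on the blue mat, let go, with all five caps still in it (horizontal distance between tray and mat below 0.06 m and height (world z) of tray below 0.01 m and angle between tray's own z axis and vertical below 0.06 rad and linear speed of tray below 0.02 m/s and contact force between the fingers and tray below 0.2 N and distance between each of cap1, cap2, cap3, cap4, cap5 and tray below 0.09 m), for 0.2 s.
3. the cam lever is flipped over to free the cover (value of joint lever above 1.1 rad), for 0.1 s.
4. the cover is slid open (value of joint cover above 0.105 m and distance between each of cap1, cap2, cap3, cap4, cap5 and tray below 0.09 m), for 0.1 s.
5. held by its black end grip, the tray is tipped with its spout down over the tank (angle between tray's own z axis and vertical above 0.35 rad and distance between the grasp point and tray_grip below 0.05 m and horizontal distance between tray_spout and tank below 0.1 m), for 0.1 s.
At the end, for the whole second after the job is handed in: All five orange caps lie at rest in the washer's tank (below its rim), the tray stands level and released on the blue mat with its centre within 60 mm of the mat's centre, the cover is open by at least 105 mm and the lever is over in its free position (beyond 1.1 rad) (x of cap1 in the frame of tank between -0.075 and 0.075 m and y of cap1 in the frame of tank between -0.067 and 0.067 m and z of each of cap1, cap2, cap3, cap4, cap5 in the frame of tank below 0.055 m and linear speed of each of cap1, cap2, cap3, cap4, cap5 below 0.03 m/s and x of cap2 in the frame of tank between -0.075 and 0.075 m and y of cap2 in the frame of tank between -0.067 and 0.067 m and x of cap3 in the frame of tank between -0.075 and 0.075 m and y of cap3 in the frame of tank between -0.067 and 0.067 m and x of cap4 in the frame of tank between -0.075 and 0.075 m and y of cap4 in the frame of tank between -0.067 and 0.067 m and x of cap5 in the frame of tank between -0.075 and 0.075 m and y of cap5 in the frame of tank between -0.067 and 0.067 m and horizontal distance between tray and mat below 0.06 m and height (world z) of tray below 0.01 m and angle between tray's own z axis and vertical below 0.06 rad and linear speed of tray below 0.02 m/s and contact force between the fingers and tray below 0.2 N and value of joint cover above 0.105 m and value of joint lever above 1.1 rad); the robot touches nothing.
It fails at once if a bystander (can, red lid, jar, well plate, tip box, marker, beaker) is shifted by more than 30 mm (distance of any of spray_can, red_cap, jar, well_plate, tip_box, marker, beaker from where it was at the start of the episode above 0.03 m).
It also fails if it takes over 72 s, if anything falls off the work surface, if the arm or the gripper's body presses on something with over 40 N, if the wrist force passes 120 N, or if a joint passes its speed limit or range.

## Robot

A 6-joint arm with a two-finger parallel gripper is mounted at the origin on the work surface. World frame = base frame: x ahead of the robot, y to its left, z up, the work surface at z = 0. Lengths are in m, angles in degrees, forces in N, time in s.
With the tool pointing down it reaches from about 0.425 to 1.125 m from the base axis. Payload 14.9 kg.
Tool frame: the origin (TCP) lies at the very end of the fingers, on their centre line; the grasp point (between the pads) lies 19 mm behind it; z points along the fingers, y is the line along which they close (so a half turn about z gives the same grasp; the last joint's range is limited). The gripper opens to 91 mm and grips with 3 to 60 N. Pads are 32 mm wide; open, the fingers measure 118 mm over their backs; the gripper's body (76 mm by 178 mm) begins 60 mm behind the grasp point.
Start: joints at [69.712, 21.709, 99.362, -0, 58.929, -1.908], TCP at [0.221, 0.664, 0.214] pointing down, gripper open.
Joint ranges: [-158.91, 158.91], [-42.39, 125.64], [0.06, 152.35], [-60.88, 240.88], [17.5, 164.5], [-176.32, 176.32]. Speed limits (degrees/s): [108.29, 108.29, 136.94, 180, 180, 180].

## Interface

Orientations are given as [roll, pitch, yaw] about the fixed x, y, z axes, in that order (R = Rz(yaw) Ry(pitch) Rx(roll)).
In Python, from station import arm gives the robot as it stands.
- The arm moves only by the shell command python3 -m crank 'ROWS' [OPENING] [FORCE]. ROWS is JSON, a list of rows, each a list of 6 numbers: the shift along the world's x, y, z as a fraction of full scale, then the turn, a rotation vector about the world's x, y, z as a fraction of full scale. A call has 1 to 8 rows; each row shifts and turns the commanded pose from where the row before left it; what a row does not reach is not made up. Full scale, the value 1, is 0.2 m for a shift and pi rad for a turn. A row lasts 1/8 s, in which the tool goes at most 62.5 mm and 10.7 degrees, less where a joint would pass 70% of its speed; a pose out of reach is approached as far as the arm can. A call with a number of a shift or a turn outside -1 to 1 is refused whole. A call with a gripper value outside its range is refused whole. OPENING is the opening, from 0 (shut) to 1 (fully open), set as the call begins (- or left out, the last holds). The fingers move at their own pace and stop on an object; FORCE is the grip in N (left out, the last holds). Time passes only in rows, so rows that do not move let the fingers close. It gives the time, the measured TCP pose, the force, the opening and the grip force at its end, in the units of the state.
- arm.get_state(): the state, without advancing time (a new reading comes with each control period).
- arm.capture(name): name is "scene" or "top"; returns a dict with "img" (400x640x3 uint8, red, green, blue), "fx", "fy", "cx", "cy" (pixels), "distortion" ([k1, k2, p1, p2, k3] as OpenCV has them; the pictures are not rectified), "world_to_cam" (4x4, takes a point from world to camera coordinates). Camera axes: x right, y down, z forward; pixel columns grow to the right and rows downward; lengths in m; the calibration is good to about 2 mm. A picture is of the moment at which its call begins. There is no depth.
- arm.sign_off(): hands the job in; it is judged then, once.
The state is a dict: "clock": time; "joint_pos": joint angles; "joint_velocities": joint speeds; "tau": joint torques, N m; "tcp_pos": TCP position; "eef_rot": TCP orientation; "contact_force": force on the tool from outside, world axes, zero at the start; "ft_torque": the same for the moment, N m; "gripper_width": finger opening in m; "grasp_force": force on a finger pad.
Only numpy, scipy, OpenCV 4.12 (cv2) and the standard library are available. Lean on these libraries where they do the work, as an engineer would, in place of code of your own. Each camera call takes 0.05 s, during which the arm holds its last target. There are 200 camera calls.

## Working session

There is one attempt and no reset: what is moved stays moved. The work goes in short steps, Python scripts to look and compute and a shell command to move; the robot and the scene stay as the last step left them, time stands still between calls to the robot, and variables do not carry over. Pictures are saved under pics/ and viewed, at most 11 in all, crops included, and the job is handed in when it is done.

```bash
ls; mkdir -p pics; cat > h.py <<'E'
import numpy as np, cv2, pickle
from station import arm
def cap(n,f):
    c=arm.capture(n); cv2.imwrite(f'pics/{f}.png',c['img'][:,:,::-1]); pickle.dump(c,open(f'pics/{f}.pkl','wb')); return c
def ld(f): return pickle.load(open(f'pics/{f}.pkl','rb'))
def K(c): return np.array([[c['fx'],0,c['cx']],[0,c['fy'],c['cy']],[0,0,1.]])
def ray(c,uv):
    p=cv2.undistortPoints(np.array([[uv]],float),K(c),np.array(c['distortion']))[0,0]
    T=np.array(c['world_to_cam']);R,t=T[:3,:3],T[:3,3]
    return -R.T@t, R.T@np.array([p[0],p[1],1])
def onz(c,uv,z):
    o,d=ray(c,uv); return o+d*(z-o[2])/d[2]
def tri(l):
    A=np.zeros((3,3));b=np.zeros(3);L=[]
    for c,uv in l:
        o,d=ray(c,uv);d=d/np.linalg.norm(d);P=np.eye(3)-np.outer(d,d);A+=P;b+=P@o;L.append((o,P))
    x=np.linalg.solve(A,b); return x,[np.linalg.norm(P@(x-o)) for o,P in L]
def proj(c,X):
    T=np.array(c['world_to_cam'])
    return cv2.projectPoints(np.array(X,float).reshape(-1,3),cv2.Rodrigues(T[:3,:3])[0],T[:3,3],K(c),np.array(c['distortion']))[0][:,0]
E
python3 - <<'E'
from h import *
for n in('scene','top'):
    c=cap(n,n+'0'); T=np.array(c['world_to_cam']); print(n,-T[:3,:3].T@T[:3,3],T[2,:3],c['fx'])
print(arm.get_state())
a=cv2.imread('pics/scene0.png');b=cv2.imread('pics/top0.png')
E
```

```text
pics
scene [1.02915696 0.01981633 0.75668523] [-0.58690584 -0.06411815 -0.80711238] 364.9103240323006
top [ 0.45148157 -0.01063531  1.11482331] [ 0.09139665 -0.01329278 -0.99572584] 363.6598100373621
{'clock': 0.1, 'joint_pos': array([ 6.97105226e+01,  2.17366406e+01,  9.93925389e+01,  8.69065367e-05,
        5.89291354e+01, -1.90817945e+00]), 'joint_velocities': array([-0.10175399,  0.02360165, -0.13678276, -0.0918423 , -0.1505146 ,
        0.05290223]), 'tau': array([ 1.07428725e-03, -7.65038753e+01, -4.35297453e+01,  6.51491527e-02,
        3.98183044e-02, -5.96425821e-05]), 'tcp_pos': array([0.22061914, 0.66394162, 0.21333767]), 'eef_rot': array([-1.79941720e+02, -2.01610804e-03,  1.61618656e+02]), 'contact_force': array([ 0.10060844,  0.43229949, -0.01247033]), 'ft_torque': array([ 0.01216087, -0.04441793,  0.03720896]), 'grasp_force': 0.0, 'gripper_width': 0.09108263825824507}
```

View pics/scene0.png

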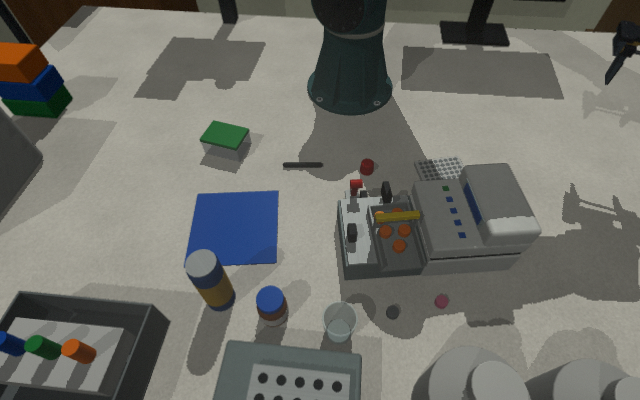

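View pics/top0.png

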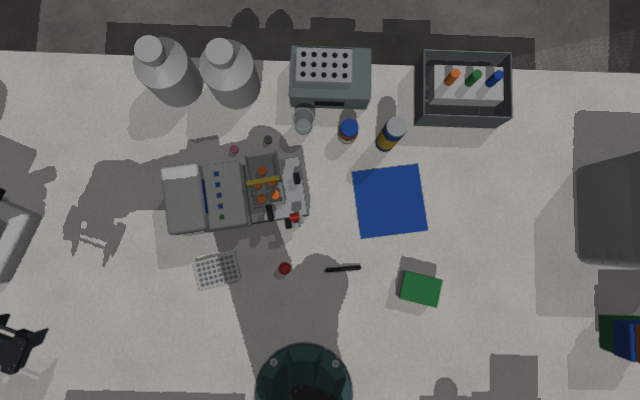

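The scene shows the tray with 5 orange caps (around 397,232) on the shut cover. The yellow bar is at (397,216), the lever is red at (356,185), and the mat is at (235,228). In the top view the bar is at (263,181), the lever at (295,217) and the mat at (390,200).

Candidates for each target, by top-view pixel:
- **Bar:** yellow bar (263,181) or the can's yellow band (385,140).
- **Lever:** red knob (295,217) or the red lid (285,268).
- **Black parts:** cover knob (297,178), tray grip (270,212), lever bracket (289,223) or marker (343,268).
- **Caps:** the orange ones in the tray. The grey one (267,140) and pink one (234,149) are look-alikes.

I'll check these in one close crop.

```bash
python3 - <<'E'
from h import *
a=cv2.imread('pics/scene0.png');b=cv2.imread('pics/top0.png')
A=cv2.resize(a[155:285,330:430],None,fx=4.4,fy=4.4,interpolation=cv2.INTER_CUBIC)
B=cv2.resize(b[145:237,240:318],None,fx=4.4,fy=4.4,interpolation=cv2.INTER_CUBIC)
o=np.zeros((572,790,3),np.uint8);o[:A.shape[0],:440]=A;o[:B.shape[0],445:445+B.shape[1]]=B
o=o[:, :790];cv2.imwrite('pics/crop0.png',o)
# mat
for n in('scene0','top0'):
    c=ld(n);h=cv2.cvtColor(c['img'],cv2.COLOR_RGB2HSV)
    m=cv2.inRange(h,(105,150,60),(125,255,255));k,l,s,ce=cv2.connectedComponentsWithStats(m)
    i=1+np.argmax(s[1:,4]);ct=cv2.findContours((l==i).astype(np.uint8),0,2)[0][0]
    P=np.array([onz(c,p[0].tolist(),.003)[:2] for p in ct],np.float32)
    print(n,s[i],cv2.minAreaRect(P))
E
```

```text
scene0 [ 186  191   92   74 5624] ((0.5763771533966064, -0.2472814917564392), (0.20654354989528656, 0.2068224549293518), 8.915295600891113)
top0 [ 352  164   76   74 4421] ((0.5736819505691528, -0.24795761704444885), (0.20722678303718567, 0.20577582716941833), 8.774948120117188)
```

View pics/crop0.png

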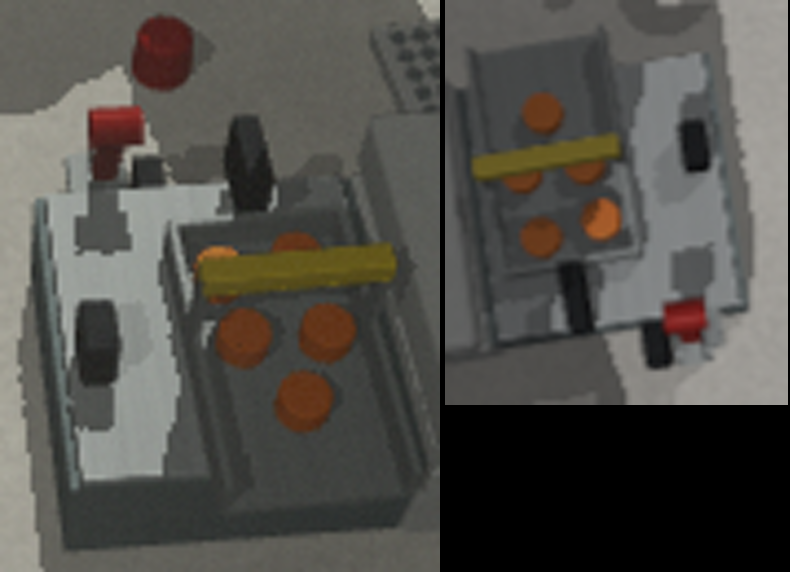

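The crop confirms the choice. In crop pixels the bar is at (298,269)/(546,157), the five orange caps are all inside the tray, and the grip is at (248,165)/(575,298). The cover knob is at (98,340)/(695,147) and the lever knob at (115,127)/(685,320).

```bash
python3 - <<'E'
from h import *
s,t=ld('scene0'),ld('top0')
S=lambda x,y:(330+x/4.4-.4,155+y/4.4-.4)
T=lambda x,y:(240+(x-445)/4.4-.4,145+y/4.4-.4)
np.set_printoptions(precision=4,suppress=True)
for n,a,b in [('bar',(298,262),(546,157)),('barL',(395,255),(474,166)),('barR',(200,270),(619,147)),
 ('knobtop',(97,316),(695,147)),('lever',(115,127),(685,320)),('griptop',(246,135),(574,290)),
 ('blk+',(72,490),(708,55)),('blk-',(38,203),(745,308)),('wallspL',(425,470),(470,52)),('wallspR',(228,497),(603,28))]:
    print(n,*tri([(s,S(*a)),(t,T(*b))]))
for n,b,z in [('b+',(708,55),.07),('b-',(745,308),.07),('wL',(470,52),.102),('wR',(603,28),.102),('barL',(474,166),.15),('barR',(619,147),.15)]: print(n,onz(t,T(*b),z))
for n,b,z in [('b+',(72,490),.07),('b-',(38,203),.07),('b+0',(65,548),0.)]: print('s',n,onz(s,S(*b),z))
# yellow mask centroids
for c,r in((s,(370,205,425,228)),(t,(245,172,285,190))):
    h=cv2.cvtColor(c['img'],cv2.COLOR_RGB2HSV);m=cv2.inRange(h,(22,140,50),(32,255,255));mm=np.zeros_like(m);mm[r[1]:r[3],r[0]:r[2]]=m[r[1]:r[3],r[0]:r[2]]
    ys,xs=np.nonzero(mm);print(xs.mean(),ys.mean(),len(xs),xs.min(),xs.max(),onz(c,(xs.mean(),ys.mean()),.147))
E
```

```text
bar [0.6017 0.1244 0.1475] [np.float64(0.00048220475857991565), np.float64(0.000482204758579946)]
barL [0.5946 0.1679 0.1494] [np.float64(0.000836616447034993), np.float64(0.0008366164470349957)]
barR [0.6095 0.0803 0.1457] [np.float64(0.0003083147210913336), np.float64(0.0003083147210913509)]
knobtop [0.6168 0.0356 0.1104] [np.float64(0.000416972461617709), np.float64(0.00041697246161771583)]
lever [0.5064 0.0379 0.1177] [np.float64(0.0004964289195760262), np.float64(0.0004964289195760046)]
griptop [0.5216 0.1035 0.1383] [np.float64(0.0012346232161296134), np.float64(0.00123462321612963)]
blk+ [0.6863 0.0308 0.0657] [np.float64(0.00016667816114545255), np.float64(0.0001666781611454559)]
blk- [0.5185 0.0012 0.0633] [np.float64(0.0003885519566942914), np.float64(0.0003885519566942906)]
wallspL [0.6763 0.1854 0.0989] [np.float64(0.0030539460667482468), np.float64(0.0030539460667482403)]
wallspR [0.6959 0.0996 0.0928] [np.float64(0.0013204889629874455), np.float64(0.0013204889629874514)]
b+ [0.6853 0.0305 0.07  ]
b- [0.5181 0.0008 0.07  ]
wL [0.6752 0.1818 0.102 ]
wR [0.6936 0.0973 0.102 ]
barL [0.5944 0.1669 0.15  ]
barR [0.6088 0.0796 0.15  ]
s b+ [0.6884 0.0309 0.07  ]
s b- [0.5235 0.0018 0.07  ]
s b+0 [0.6862 0.0307 0.    ]
397.31388888888887 215.8527777777778 360 375 419 [0.6055 0.1249 0.147 ]
262.44171779141107 180.3926380368098 163 247 279 [0.6014 0.1243 0.147 ]
```

```bash
python3 -m crank '[[0.15,-0.22,0.03,0,0,-0.043],[0.16,-0.225,0.03,0,0,-0.043],[0.16,-0.225,0.03,0,0,-0.043],[0.16,-0.225,0.03,0,0,-0.043],[0.16,-0.225,0.03,0,0,-0.043],[0.16,-0.225,0.0,0,0,-0.043],[0.16,-0.225,0.0,0,0,-0.043],[0.16,-0.225,0.0,0,0,-0.043]]' 1 40; python3 -m crank '[[0.16,-0.225,0,0,0,0],[0.16,-0.225,0,0,0,0],[0.16,-0.225,0,0,0,0],[0.15,-0.225,0,0,0,0],[0,0,0,0,0,0]]'
python3 - <<'E'
from h import *
s,t=ld('scene0'),ld('top0')
print('can',onz(s,(203,262),.17),onz(t,(397,127),.17),'jar',onz(s,(270,298),.085),onz(t,(348,127),.085),'marker',onz(t,(343,268),.007),'redcap',onz(t,(285,268),.02),'tip',onz(t,(421,289),.057))
E
```

```text
clock: 1.1
tcp_pos: [0.4754, 0.3036, 0.2439]
eef_rot: [-180.0, 0.0, 99.4]
contact_force: [0.2, 0.8, -0.2]
gripper_width: 0.091
grasp_force: 0.0
clock: 1.72
tcp_pos: [0.602, 0.1227, 0.2436]
eef_rot: [-180.0, 0.0, 99.5]
contact_force: [0.2, 0.9, 0.0]
gripper_width: 0.091
grasp_force: 0.0
can [ 0.75656466 -0.2237963   0.17      ] [ 0.75299467 -0.23108863  0.17      ] jar [ 0.77793312 -0.10915318  0.085     ] [ 0.77533363 -0.10820311  0.085     ] marker [ 0.36411399 -0.10965713  0.007     ] redcap [0.360395   0.06401429 0.02      ] tip [ 0.31468703 -0.33071795  0.057     ]
```

```bash
python3 -m crank '[[0,0,-0.25,0,0,0],[0,0.005,-0.2,0,0,0.003],[0,0,-0.15,0,0,0],[0,0,0,0,0,0],[0,0,0,0,0,0]]'; python3 -m crank '[[0,0,0,0,0,0],[0,0,0,0,0,0],[0,0,0,0,0,0],[0,0,0,0,0,0]]' 0 40;  python3 -m crank '[[0,0,0.05,0,0,0],[0,0,0.1,0,0,0],[0,0,0.15,0,0,0],[0,0,0,0,0,0]]'
```

```text
clock: 2.35
tcp_pos: [0.6011, 0.1268, 0.1251]
eef_rot: [179.9, -0.0, 100.3]
contact_force: [0.2, 0.3, 1.7]
gripper_width: 0.091
grasp_force: 0.0
clock: 2.85
tcp_pos: [0.6008, 0.1263, 0.1241]
eef_rot: [180.0, -0.0, 100.2]
contact_force: [-0.1, 0.3, 1.4]
gripper_width: 0.0541
grasp_force: 0.0
clock: 3.35
tcp_pos: [0.6024, 0.1266, 0.1876]
eef_rot: [179.7, 0.0, 100.2]
contact_force: [-0.1, -0.0, 0.3]
gripper_width: 0.0144
grasp_force: 0.0
```

```bash
python3 -m crank '[[0,0,0,0,0,0],[0,0,0,0,0,0],[0,0,0,0,0,0],[0,0,0,0,0,0],[0,0,0,0,0,0],[0,0,0,0,0,0]]' 0.7 40; python3 - <<'E'
from h import *
c=cap('top','top1')
h=cv2.cvtColor(c['img'],cv2.COLOR_RGB2HSV);m=cv2.inRange(h,(22,140,50),(32,255,255))
ys,xs=np.nonzero(m[165:195,240:290]);print(xs.mean()+240,ys.mean()+165,len(xs),xs.min()+240,xs.max()+240)
a=cv2.imread('pics/top1.png');cv2.imwrite('pics/crop1.png',cv2.resize(a[130:240,200:320],None,fx=4,fy=4,interpolation=2))
E
```

```text
clock: 4.1
tcp_pos: [0.6007, 0.1263, 0.1839]
eef_rot: [-180.0, -0.0, 100.2]
contact_force: [-0.5, 0.4, -0.4]
gripper_width: 0.0637
grasp_force: 0.0
277.6363636363636 178.0909090909091 11 277 279
```

View pics/crop1.png

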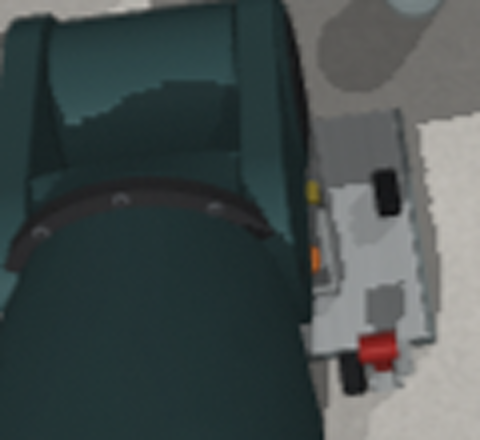

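The arm hides most of the tray, but the bar's end still shows at top pixel (278,178), the same place as before, so the tray hasn't moved. I went up before the fingers had finished closing, so I'll go back down and wait for the grip this time.

```bash
python3 -m crank '[[0,-0.01,-0.15,0,0,0],[0,0,-0.15,0,0,0],[0,0,0,0,0,0]]'; python3 -m crank '[[0,0,0,0,0,0],[0,0,0,0,0,0],[0,0,0,0,0,0],[0,0,0,0,0,0],[0,0,0,0,0,0],[0,0,0,0,0,0],[0,0,0,0,0,0]]' 0 40
```

```text
clock: 4.53
tcp_pos: [0.5994, 0.1241, 0.1222]
eef_rot: [-179.8, -0.0, 100.2]
contact_force: [-0.1, 0.5, -0.1]
gripper_width: 0.064
grasp_force: 0.0
clock: 5.4
tcp_pos: [0.601, 0.1243, 0.1241]
eef_rot: [180.0, -0.0, 100.2]
contact_force: [0.3, 0.5, 2.9]
gripper_width: 0.014
grasp_force: 40.0
```

```bash
python3 -m crank '[[0,0,0.05,0,0,0],[0,0,0.1,0,0,0],[0,0,0.1,0,0,0],[0,0,0.1,0,0,0],[0,0,0.05,0,0,0],[0,0,0,0,0,0]]'; python3 -m crank '[[-0.01,-0.05,0,0,0,0],[-0.015,-0.1,0,0,0,0],[-0.015,-0.15,0,0,0,0],[-0.015,-0.18,0,0,0,0],[-0.015,-0.18,0,0,0,0],[-0.015,-0.18,0,0,0,0],[-0.015,-0.18,0,0,0,0],[-0.015,-0.18,0,0,0,0]]';  python3 -m crank '[[-0.015,-0.18,0,0,0,0],[-0.015,-0.18,0,0,0,0],[-0.015,-0.15,0,0,0,0],[-0.015,-0.1,0,0,0,0],[-0.01,-0.05,0,0,0,0],[0,-0.01,0,0,0,0],[0,0,0,0,0,0],[0,0,0,0,0,0]]'
```

```text
clock: 6.15
tcp_pos: [0.6011, 0.1243, 0.2048]
eef_rot: [179.9, -0.0, 100.2]
contact_force: [-0.3, -0.1, -2.7]
gripper_width: 0.0135
grasp_force: 40.0
clock: 7.15
tcp_pos: [0.5767, -0.118, 0.2034]
eef_rot: [-180.0, -0.0, 100.2]
contact_force: [-0.9, -0.5, -2.4]
gripper_width: 0.0141
grasp_force: 40.0
clock: 8.15
tcp_pos: [0.5639, -0.249, 0.204]
eef_rot: [180.0, -0.0, 100.3]
contact_force: [0.7, -0.2, -2.2]
gripper_width: 0.0139
grasp_force: 40.0
```

```bash
python3 - <<'E'
from h import *
cap('scene','scene2')
E
```

```text
(no output)
```

View pics/scene2.png

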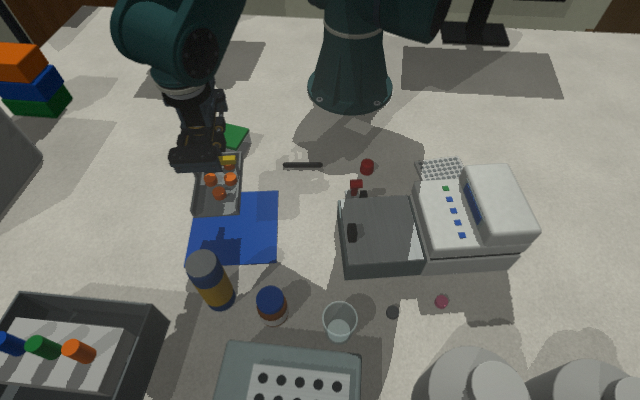

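The tray hangs level at (217,185) with the caps in it, short of the can at (208,280). I'll lower it onto the mat.

```bash
python3 -m crank '[[0,0,-0.1,0,0,0],[0,0,-0.2,0,0,0],[0,0,-0.2,0,0,0],[0,0,-0.13,0,0,0],[0,0,-0.07,0,0,0],[0,0,-0.04,0,0,0],[0,0,-0.015,0,0,0],[0,0,0,0,0,0]]'; python3 -m crank '[[0,0,-0.01,0,0,0],[0,0,0,0,0,0]]'
```

```text
clock: 9.2
tcp_pos: [0.5641, -0.2499, 0.0535]
eef_rot: [180.0, 0.0, 100.2]
contact_force: [-0.3, 0.6, -2.4]
gripper_width: 0.0136
grasp_force: 40.0
clock: 9.45
tcp_pos: [0.5639, -0.2498, 0.0512]
eef_rot: [180.0, 0.0, 100.2]
contact_force: [-0.5, -0.2, -2.0]
gripper_width: 0.0134
grasp_force: 40.0
```

```bash
python3 -m crank '[[0,0,-0.005,0,0,0],[0,0,0,0,0,0]]'; python3 -m crank '[[0,0,0,0,0,0],[0,0,0,0,0,0],[0,0,0,0,0,0],[0,0,0,0,0,0],[0,0,0,0,0,0],[0,0,0,0,0,0]]' 0.6;  python3 -m crank '[[0,0,0.2,0,0,0],[0,0,0.3,0,0,0],[0,0,0.3,0,0,0],[0,0.3,0.05,0,0,0],[0,0.3,0,0,0,0],[0,0.3,0,0,0,0],[0,0.3,0,0,0,0],[-0.1,0.2,0,0,0,0]]' 0
```

```text
clock: 9.7
tcp_pos: [0.5639, -0.2498, 0.0512]
eef_rot: [-180.0, 0.0, 100.2]
contact_force: [-7.2, 3.1, 16.5]
gripper_width: 0.0137
grasp_force: 40.0
clock: 10.45
tcp_pos: [0.5637, -0.2497, 0.0499]
eef_rot: [-180.0, -0.0, 100.2]
contact_force: [-0.0, 0.1, -0.3]
gripper_width: 0.0546
grasp_force: 0.0
clock: 11.45
tcp_pos: [0.5439, 0.0326, 0.2201]
eef_rot: [180.0, -0.0, 100.3]
contact_force: [0.6, -0.6, -0.0]
gripper_width: 0.0002
grasp_force: 0.0
```

```bash
python3 - <<'E'
from h import *
a=cap('scene','scene3');b=cap('top','top3')
A=cv2.imread('pics/scene3.png')[130:330,150:550];B=cv2.imread('pics/top3.png')[120:260,180:460]
o=np.zeros((600,800,3),np.uint8);o[:300,:600]=cv2.resize(A,(600,300));o[300:600,:600]=cv2.resize(B,(600,300));cv2.imwrite('pics/crop3.png',o)
E
```

```text
(no output)
```

View pics/crop3.png

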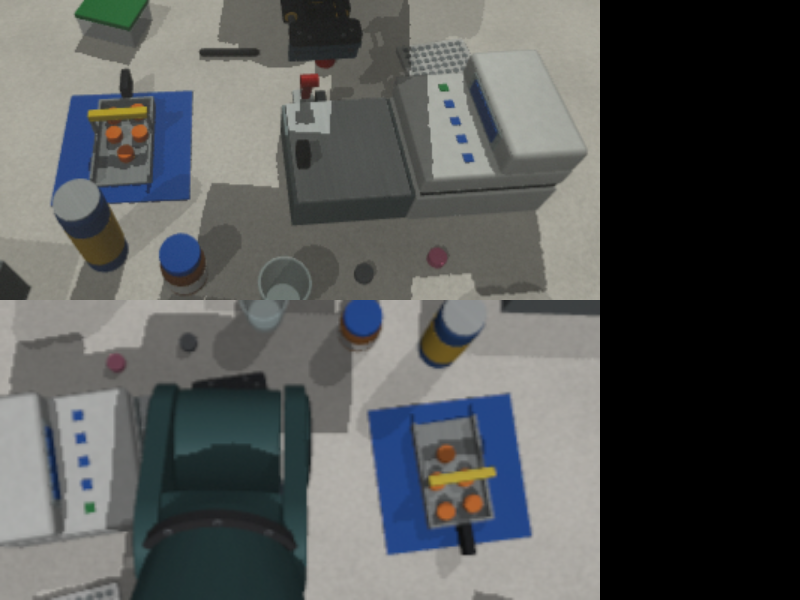

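The tray stands on the mat at top-crop (455,470) with all five caps in it, and the washer is clear. Next is the lever.

```bash
python3 -m crank '[[0,0.02,-0.2,0,0,0],[0,0,-0.2,0,0,0],[0,0,-0.15,0,0,0],[0,0,-0.075,0,0,0],[0,0,0,0,0,0],[0,0,0,0,0,0]]'; python3 -m crank '[[-0.06,-0.01,0,0,0,0],[-0.07,-0.013,0,0,0,0],[-0.07,-0.013,0,0,0,0],[-0.07,-0.013,0,0,0,0],[-0.07,-0.013,0,0,0,0],[-0.03,-0.003,0,0,0,0]]';  python3 -m crank '[[-0.045,-0.008,-0.023,0,0,0],[-0.045,-0.008,-0.023,0,0,0],[-0.045,-0.008,-0.023,0,0,0],[0,0,0,0,0,0]]'
```

```text
clock: 12.3
tcp_pos: [0.5445, 0.0342, 0.096]
eef_rot: [179.9, 0.0, 100.2]
contact_force: [-1.1, -0.5, 0.1]
gripper_width: 0.0004
grasp_force: 0.0
clock: 13.05
tcp_pos: [0.4686, 0.0211, 0.0949]
eef_rot: [-180.0, -0.0, 100.2]
contact_force: [2.3, 0.0, 0.7]
gripper_width: 0.0002
grasp_force: 0.8
clock: 13.55
tcp_pos: [0.4507, 0.0172, 0.0845]
eef_rot: [179.0, 0.1, 100.1]
contact_force: [25.9, 16.9, 19.3]
gripper_width: 0.0004
grasp_force: 17.5
```

```bash
python3 -m crank '[[0.02,0,0.05,0,0,0],[0,0,0.15,0,0,0],[0,0,0.25,0,0,0],[0.1,-0.25,0.1,0,0,0],[0.1,-0.25,0,0,0,0],[0,-0.2,0,0,0,0],[0,0,0,0,0,0]]'
python3 - <<'E'
from h import *
a=cap('scene','scene4');b=cap('top','top4')
A=cv2.imread('pics/scene4.png')[150:290,320:440];B=cv2.imread('pics/top4.png')[130:250,230:330]
o=np.zeros((560,790,3),np.uint8);A=cv2.resize(A,None,fx=3.8,fy=3.8,interpolation=2);B=cv2.resize(B,None,fx=3.2,fy=3.2,interpolation=2)
o[:A.shape[0],:A.shape[1]]=A;o[:B.shape[0],460:460+B.shape[1]]=B;cv2.imwrite('pics/crop4.png',o)
E
```

```text
clock: 14.42
tcp_pos: [0.4859, -0.1252, 0.1904]
eef_rot: [-179.9, -0.0, 100.1]
contact_force: [-0.7, 1.1, -0.5]
gripper_width: 0.0007
grasp_force: 0.0
```

View pics/crop4.png

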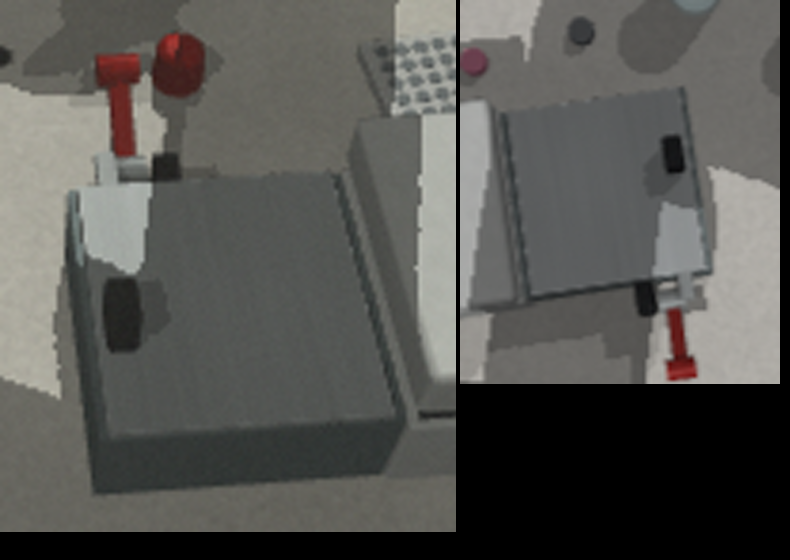

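The lever lies over towards the robot, with its knob at crop (118,70)/(681,368). I'll measure its angle, then push the cover by its knob.

```bash
python3 - <<'E'
from h import *
x,e=tri([(ld('scene4'),(320+118/3.8-.4,150+68/3.8-.4)),(ld('top4'),(230+221/3.2-.4,130+366/3.2-.4))]);print(x,e)
print(np.degrees(np.arctan2(.478-x[0],x[2]-.056))+25)
E
python3 -m crank '[[0.2,0.15,0,0,0,0],[0.2,0.15,0,0,0,0],[0.2,0.15,0,0,0,0],[0.09,0.15,-0.1,0,0,0],[0,0,-0.2,0,0,0],[0,0,-0.15,0,0,0],[0,0,-0.06,0,0,0],[0,0,0,0,0,0]]'
```

```text
[0.43366738 0.02394698 0.08829777] [np.float64(0.0003917425372285728), np.float64(0.0003917425372285791)]
78.92543090095998
clock: 15.52
tcp_pos: [0.6242, -0.0029, 0.0888]
eef_rot: [-179.9, -0.0, 100.3]
contact_force: [0.1, 0.3, 1.0]
gripper_width: 0.0007
grasp_force: 0.0
```

```bash
python3 -m crank '[[-0.01,0.06,0,0,0,0],[-0.018,0.1,0,0,0,0],[-0.018,0.1,0,0,0,0],[-0.018,0.1,0,0,0,0],[-0.018,0.1,0,0,0,0],[-0.018,0.1,0,0,0,0],[-0.01,0.06,0,0,0,0],[0,0,0,0,0,0]]';python3 -m crank '[[-0.009,0.05,0,0,0,0],[-0.004,0.02,0,0,0,0],[0,0,0,0,0,0]]'
```

```text
clock: 16.52
tcp_pos: [0.6024, 0.1214, 0.0889]
eef_rot: [-180.0, -0.0, 100.3]
contact_force: [0.7, 1.0, -0.4]
gripper_width: 0.0002
grasp_force: 0.0
clock: 16.9
tcp_pos: [0.6001, 0.1344, 0.0891]
eef_rot: [-180.0, 0.0, 100.2]
contact_force: [0.4, -2.1, -0.8]
gripper_width: 0.0005
grasp_force: 1.1
```

```bash
python3 -m crank '[[-0.003,0.015,0,0,0,0],[-0.003,0.015,0,0,0,0],[0,0,0,0,0,0]]'
```

```text
clock: 17.27
tcp_pos: [0.6001, 0.135, 0.0893]
eef_rot: [-180.0, 0.4, 100.4]
contact_force: [10.1, -58.3, 2.3]
gripper_width: 0.0005
grasp_force: 29.9
```

```bash
python3 -m crank '[[0.01,-0.05,0,0,0,0],[0,0,0.15,0,0,0],[0,0,0.2,0,0,0],[-0.05,-0.15,0.2,0,0,-0.055],[-0.05,-0.2,0,0,0,-0.055],[-0.05,-0.2,0,0,0,-0.055],[-0.05,-0.2,0,0,0,-0.055],[-0.05,-0.2,0,0,0,-0.055]]' 1; python3 -m crank '[[-0.09,-0.25,0,0,0,-0.055],[-0.09,-0.25,0,0,0,-0.055],[-0.09,-0.25,0,0,0,-0.055],[-0.09,-0.25,0,0,0,-0.055],[0,0,0,0,0,0],[0,0,0,0,0,0]]' 0.7
python3 - <<'E'
from h import *
c=cap('scene','scene5')
A=cv2.imread('pics/scene5.png')[130:330,140:540];cv2.imwrite('pics/crop5.png',cv2.resize(A,None,fx=2,fy=2,interpolation=2))
R,ye=10.2,0
s,t=ld('scene3'),ld('top3')
for c in(s,t):
    h=cv2.cvtColor(c['img'],cv2.COLOR_RGB2HSV);m=cv2.inRange(h,(22,140,50),(32,255,255))
    k,l,st,ce=cv2.connectedComponentsWithStats(m)
    for i in range(1,k):
        if st[i,4]>60:print(st[i],ce[i],onz(c,ce[i],.074 if c is s else .077))
E
```

```text
clock: 18.27
tcp_pos: [0.5505, -0.0606, 0.1993]
eef_rot: [180.0, -0.0, 50.4]
contact_force: [0.5, 0.6, -0.2]
gripper_width: 0.0777
grasp_force: 0.0
clock: 19.02
tcp_pos: [0.4789, -0.2593, 0.1991]
eef_rot: [-180.0, -0.0, 11.2]
contact_force: [0.3, 0.6, 0.3]
gripper_width: 0.0635
grasp_force: 0.0
[209 201  39  10 278] [228.0323741 205.4352518] [ 0.56593226 -0.2492203   0.074     ]
[377 131  20  18 153] [384.10457516 142.03921569] [ 0.73643658 -0.21543116  0.077     ]
[380 198  31   9 135] [394.71851852 201.77777778] [ 0.56205689 -0.24816131  0.077     ]
```

View pics/crop5.png

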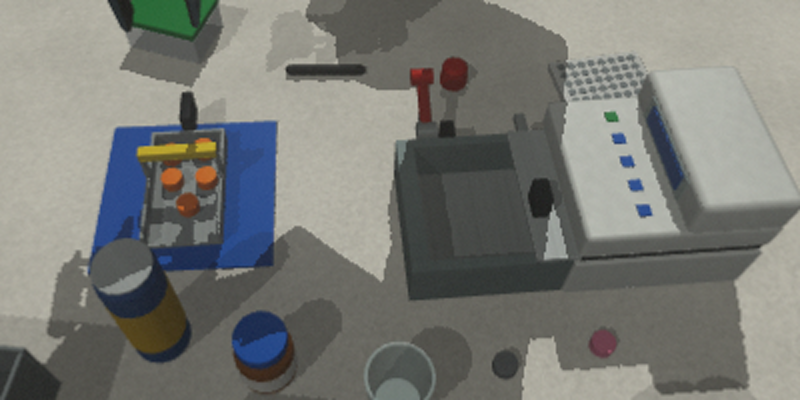

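The cover is fully open. The tank shows at (480,210), the lever is over at (422,95), and the caps are still in the tray at (185,185). Now I'll take the end grip.

```bash
python3 -m crank '[[0.005,-0.023,-0.2,0,0,-0.0055],[0,0,-0.25,0,0,0],[0,0,-0.25,0,0,0],[0,0,-0.15,0,0,0],[0,0,-0.05,0,0,0],[0,0,0,0,0,0],[0,0,0,0,0,0]]'; python3 -m crank '[[0,0,0,0,0,0],[0,0,0,0,0,0],[0,0,0,0,0,0],[0,0,0,0,0,0],[0,0,0,0,0,0],[0,0,0,0,0,0],[0,0,0,0,0,0]]' 0 60
```

```text
clock: 19.95
tcp_pos: [0.4809, -0.2643, 0.0205]
eef_rot: [179.9, -0.1, 10.2]
contact_force: [0.4, 1.0, 0.2]
gripper_width: 0.0637
grasp_force: 0.0
clock: 20.82
tcp_pos: [0.4799, -0.2641, 0.0191]
eef_rot: [-180.0, 0.0, 10.1]
contact_force: [-0.5, -0.1, -0.2]
gripper_width: 0.0138
grasp_force: 60.0
```

```bash
python3 -m crank '[[0,0,0.05,0,0,0],[0,0,0.1,0.004,-0.022,0],[0,0,0.15,0.004,-0.022,0],[0,0,0.15,0,0,0],[0,0,0.12,0,0,0],[0,0,0.08,0,0,0],[0,0,0,0,0,0]]'
python3 - <<'E'
from h import *
c=cap('scene','scene6')
A=cv2.imread('pics/scene6.png')[80:280,140:400];cv2.imwrite('pics/crop6.png',cv2.resize(A,None,fx=3,fy=3,interpolation=2))
E
```

```text
clock: 21.7
tcp_pos: [0.4804, -0.2643, 0.1501]
eef_rot: [180.0, -8.1, 10.2]
contact_force: [-0.4, 0.4, -2.6]
gripper_width: 0.0137
grasp_force: 60.0
```

View pics/crop6.png

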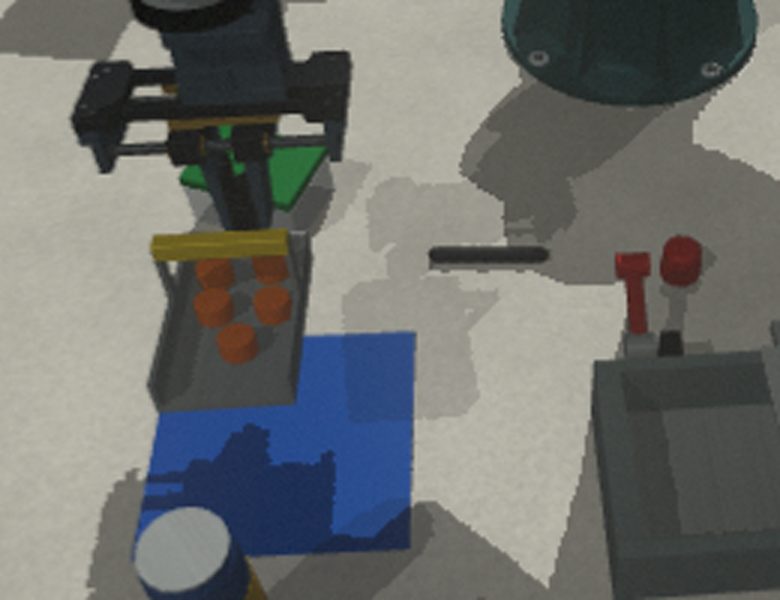

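The tray is held with its spout slightly up, and all five caps are in it at (240,300). I'll carry it over to the tank.

```bash
python3 -m crank '[[0,0.05,0,0,0,0],[-0.01,0.1,0,0,0,0],[-0.02,0.15,0,0,0,0],[-0.02,0.17,0,0,0,0],[-0.02,0.17,0,0,0,0],[-0.02,0.17,0,0,0,0],[-0.02,0.17,0,0,0,0],[-0.02,0.17,0,0,0,0]]';python3 -m crank '[[-0.02,0.15,0,-0.002,0.011,0],[-0.02,0.13,0,-0.002,0.011,0],[-0.02,0.1,0,-0.002,0.011,0],[-0.02,0.06,0,-0.002,0.011,0],[-0.01,0.04,0,0,0,0],[0,0,0,0,0,0],[0,0,0,0,0,0]]'
```

```text
clock: 22.75
tcp_pos: [0.4527, -0.032, 0.1486]
eef_rot: [-179.9, -8.0, 10.2]
contact_force: [1.6, -0.1, -2.8]
gripper_width: 0.0134
grasp_force: 60.0
clock: 23.62
tcp_pos: [0.4358, 0.0616, 0.1491]
eef_rot: [-180.0, -0.0, 10.1]
contact_force: [-0.4, -0.5, -2.2]
gripper_width: 0.0137
grasp_force: 60.0
```

```bash
python3 -m crank '[[0,0,0.04,-0.0049,0.0273,0],[0,0,0.04,-0.0049,0.0273,0],[0,0,0.04,-0.0049,0.0273,0],[0,0,0.04,-0.0049,0.0273,0],[0.015,0.002,0.04,-0.0049,0.0273,0],[0.015,0.003,0.04,-0.0049,0.0273,0],[0.015,0.003,0.04,-0.0049,0.0273,0],[0,0,0,0,0,0]]';python3 -m crank '[[0.015,0.003,0.045,-0.0049,0.0273,0],[0.015,0.003,0.045,-0.0049,0.0273,0],[0.015,0.002,0.045,-0.0049,0.0273,0],[0,0,0,0,0,0],[0,0,0,0,0,0],[0,0,0,0,0,0],[0,0,0,0,0,0]]'
python3 - <<'E'
from h import *
c=cap('scene','scene7')
A=cv2.imread('pics/scene7.png')[100:290,280:480];cv2.imwrite('pics/crop7.png',cv2.resize(A,None,fx=3,fy=3,interpolation=2))
E
```

```text
clock: 24.62
tcp_pos: [0.4457, 0.0632, 0.2046]
eef_rot: [180.0, 34.9, 10.1]
contact_force: [0.9, -0.1, -2.7]
gripper_width: 0.0136
grasp_force: 60.0
clock: 25.5
tcp_pos: [0.4538, 0.065, 0.2322]
eef_rot: [180.0, 49.9, 10.1]
contact_force: [0.3, -0.3, -1.8]
gripper_width: 0.0143
grasp_force: 60.0
```

View pics/crop7.png

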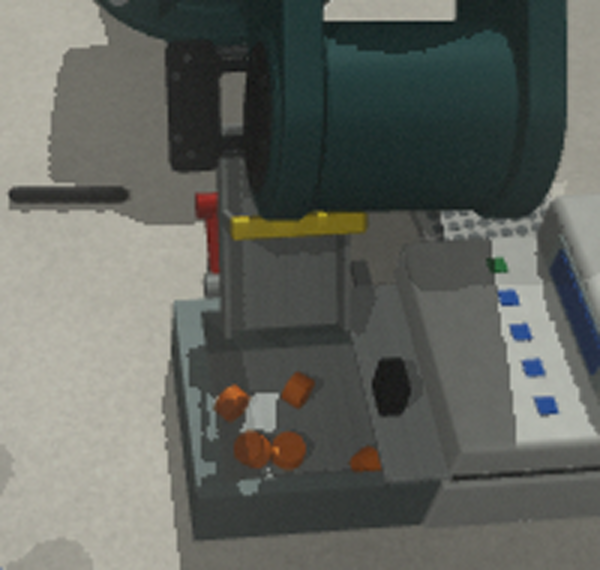

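All five orange caps lie in the tank, at crop (232,402), (297,388), (252,450), (290,450) and (367,458), and the tray is empty. I'll level it and take it back to the mat.

```bash
python3 -m crank '[[0,0,0,0.0081,-0.0455,0],[0,0,0,0.0081,-0.0455,0],[0,0,0,0.0081,-0.0455,0],[0,0,0,0.0081,-0.0455,0],[0,0,0,0.0081,-0.0455,0],[0,0,0,0.0081,-0.0455,0],[0,0,0,0,0,0]]';python3 -m crank '[[0,-0.1,0,0,0,0],[0.01,-0.2,0,0,0,0],[0.02,-0.25,0,0,0,0],[0.02,-0.25,0,0,0,0],[0.02,-0.25,0,0,0,0],[0.02,-0.25,0,0,0,0],[0.02,-0.2,0,0,0,0],[0.02,-0.1,0,0,0,0]]'; python3 -m crank '[[0,-0.04,-0.15,0,0,0],[0,0,-0.2,0,0,0],[0,0,-0.2,0,0,0],[0,0,-0.2,0,0,0],[0,0,-0.13,0,0,0],[0,0,-0.07,0,0,0],[0,0,0,0,0,0],[0,0,0,0,0,0]]'
```

```text
clock: 26.42
tcp_pos: [0.4525, 0.0649, 0.2325]
eef_rot: [179.9, -0.0, 10.1]
contact_force: [0.3, 0.7, -1.6]
gripper_width: 0.0139
grasp_force: 60.0
clock: 27.42
tcp_pos: [0.4803, -0.2568, 0.2318]
eef_rot: [-180.0, 0.1, 10.0]
contact_force: [0.0, 0.1, -2.1]
gripper_width: 0.0137
grasp_force: 60.0
clock: 28.42
tcp_pos: [0.4806, -0.2632, 0.0431]
eef_rot: [179.9, -0.0, 10.1]
contact_force: [0.5, -0.4, -1.3]
gripper_width: 0.014
grasp_force: 60.0
```

Next I'll lower it to 0.019 m, release, back off upward and check.

```bash
python3 -m crank '[[0,0,-0.05,0,0,0],[0,0,-0.04,0,0,0],[0,0,-0.025,0,0,0],[0,0,-0.007,0,0,0],[0,0,0,0,0,0],[0,0,0,0,0,0]]';python3 -m crank '[[0,0,0,0,0,0],[0,0,0,0,0,0],[0,0,0,0,0,0],[0,0,0,0,0,0],[0,0,0,0,0,0],[0,0,0,0,0,0],[0,0,0,0,0,0]]' 0.6; python3 -m crank '[[0,0,0.15,0,0,0],[0,0,0.25,0,0,0],[0,0,0.3,0,0,0],[0,0,0.3,0,0,0],[0,0,0.2,0,0,0],[0,0.2,0,0,0,0],[0,0.2,0,0,0,0],[0,0,0,0,0,0]]'
python3 - <<'E'
from h import *
c=cap('scene','scene8');print(arm.get_state()['contact_force'])
cv2.imwrite('pics/crop8.png',cv2.resize(cv2.imread('pics/scene8.png')[120:340,150:550],None,fx=2,fy=2,interpolation=2))
E
```

```text
clock: 29.18
tcp_pos: [0.4797, -0.2628, 0.0186]
eef_rot: [180.0, 0.1, 10.1]
contact_force: [-11.0, 4.4, 27.7]
gripper_width: 0.0135
grasp_force: 60.0
clock: 30.05
tcp_pos: [0.4799, -0.2629, 0.0177]
eef_rot: [179.9, 0.0, 10.1]
contact_force: [0.3, 0.4, -0.1]
gripper_width: 0.0545
grasp_force: 0.0
clock: 31.05
tcp_pos: [0.4797, -0.1811, 0.2578]
eef_rot: [179.9, 0.0, 10.2]
contact_force: [-0.2, 0.1, -0.6]
gripper_width: 0.0545
grasp_force: 0.0
[-0.2824923 -0.5351591 -0.6282424]
```

View pics/crop8.png

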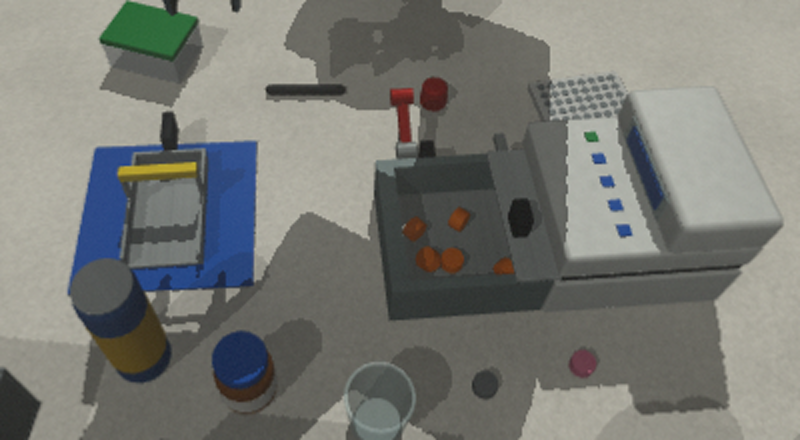

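The empty tray stands on the mat at (165,205) and the five caps are at rest in the tank around (450,245). The cover is open, the lever is free, and everything else is in place, so I'm handing in.

```bash
python3 -c "
from station import arm
print(arm.sign_off())"
```

```text
the job is handed in; nothing more can be done
None
```

I handed the job in at about 31 s: the last picture shows all five orange caps in the tank, the empty tray released on the mat, the cover fully open, the lever over and the bystanders in place; the hand-in returned no verdict.

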